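# Start the rice cooker

### The arm

A 7-joint arm with a two-finger parallel gripper is mounted at the origin on the work surface; the furniture and walls round the work are solid. World frame = base frame: x ahead of the robot, y to its left, z up, the work surface at z = 0. Lengths are in m, angles in rad, forces in N, time in s.
With the tool pointing down it reaches from about 0.4 to 0.85 m from the base axis. Payload 10.4 kg.
Tool frame: the origin (TCP) lies at the centre of the arm's flange, where the gripper is bolted on; the fingertips stand 182 mm ahead of it and the grasp point (between the pads) lies r.grasp_offset ahead of it (r.grasp_offset is the distance from the TCP to the grasp point, in m); z points along the fingers, y is the line along which they close (so a half turn about z gives the same grasp; the last joint's range is limited). The gripper opens to 87 mm and grips with 3 to 60 N. Pads are 19 mm wide; open, the fingers measure 117 mm over their backs; the gripper's body (75 mm by 190 mm) begins 51 mm behind the grasp point.
Start: joints at [1.232, 0.332, -0.065, 1.46, 0.022, 1.35, -0.088], TCP at [0.194, -0.594, 0.405] pointing down, gripper open.
Joint ranges: [-2.6, 2.6], [-0.5, 2.12], [-1.47, 1.34], [0.16, 2.42], [-1.27, 4.41], [0.06, 2.06], [-2.6, 2.6]. Speed limits (rad/s): [2.22, 2.22, 2.79, 2.79, 3.14, 3.14, 3.14].

### API

Orientations are given as a unit quaternion [x, y, z, w].
In Python, from bench import status, vision, job, spotter, r gives the robot as it stands. The module is installed in compiled form; this text tells all that it offers.
- The arm moves only by the tool play_rows, never from a script. Its argument "series" is a list of rows, each a list of 6 numbers: the shift along the tool's x, y, z each as a share of 150 mm, from -1 to 1, then the turn, a rotation vector about the tool's x, y, z each as a share of 30 degrees, from -1 to 1. In form: [[x, y, z, ax, ay, az], ...]. A call has 1 to 5 rows; each row is the pose to reach, as a shift and turn from the pose commanded when the call began, along the tool's axes at that moment; what a row does not reach only later rows make up. A row lasts 1/10 s, in which the tool goes at most 50 mm and 8.59 degrees, less where a joint would pass 70% of its speed; a pose out of reach is approached as far as the arm can. A call with a number of a shift or a turn outside -1 to 1 is refused whole. A call with a gripper value outside its range is refused whole. "fingers" is the opening, from -1 (shut) to 1 (fully open), set as the call begins (left out, the last holds). The fingers move at their own pace and stop on an object; "squeeze" is the grip in N (left out, the last holds). Time passes only in rows, so rows that repeat a pose let the fingers close. It gives the time, the measured TCP pose, the force, the opening and the grip force at its end, in the units of the state.
- status.read_state(): the state, without advancing time (a new reading comes with each control period).
- vision.camera(name): name is "side" or "top" or "wrist"; returns the picture (384x512x3 uint8, blue, green, red); there is no depth.
- vision.calibration(name): a dict with "fx", "fy", "cx", "cy" (pixels), "D" ([k1, k2, p1, p2, k3] as OpenCV has them; the pictures are not rectified), "rvec" (rotation vector, rad) and "tvec" (3), from world to camera coordinates, as OpenCV has them; the wrist camera has in their place "T_tool_cam" (4x4, takes a point from camera to tool coordinates, whose origin is the TCP and whose axes are the flange's). Camera axes: x right, y down, z forward; pixel columns grow to the right and rows downward; lengths in m; the calibration is good to about 2 mm. A picture is of the moment at which its call begins: read the wrist's pose just before it. calibration takes no time and is no camera call.
- job.close_job(): hands the job in; it is judged then, once.
Trained networks look in the newest picture that a camera, given by its name, has taken for a name from the list of things; names that differ only in an ending like _2 or _b are one class to them, and where a whole thing is asked for, a point or a joint stands for the part that bears it (a point fixed in the world has none). Each returns a list of dicts, best first, with "conf" (0 to 1); they miss things now and then, are a little off and sometimes report something else, mostly with a low value. They report only what shows in the picture. A call takes as long as a camera call.
- spotter.boxes_of(camera, name): "point" ([x, y, z] in m, in world coordinates, good to about 4 mm: the middle of the surface that is visible of it).
- spotter.regions_of(camera, name): "pixels" (384x512 bool, what is visible of it).
The state is a dict: "time": time; "joint_positions": joint angles; "joint_vel": joint speeds; "joint_torque": joint torques, N m; "ee_pos": TCP position; "eef_rot": TCP orientation; "ft_force": force on the tool from outside, world axes, zero at the start; "torque": the same for the moment, N m; "width": finger opening in m; "grip_force": force on a finger pad.
Only numpy, scipy, OpenCV 4.12 (cv2) and the standard library are available. Lean on these libraries where they do the work, as an engineer would, in place of code of your own. Each camera call takes 0.05 s, during which the arm holds its last target. There are 200 camera calls.

### The job

Start the rice cooker that stands with its lid up: push the lid down until its catch snaps over and it stays shut by itself, then switch on the narrow rocker switch by pressing its raised near end until it clicks over, and last press the raised near edge of the wide cook key down until it stays down. Only press and push with the fingers: do not lift or shove the cooker, and leave the things standing round it where they are.

Things in the scene. Friction and masses are not known exactly. Their poses are not given: they have to be found in the camera images.
- cooker: White rice cooker, 280 deep (x) x 230 wide (y) mm, 3.2 kg, loose. Origin: centre of underside; x to its back, y left, z up. Front 85 mm of its top: flat control strip, 151 mm high; behind it the lid, top 187 mm high when shut. Black controls on the strip: narrow rocker (y +66 mm), catch pad (y 0), wide cook key (y -62 mm).
- lid (a joint): Lid angle; hinge line along the cooker's y at x +128, z 158 mm. 0 shut, positive open (front up); starts 0.32 to 0.5 rad. A brake holds it ajar; near shut a spring lifts it back to about 0.32 unless caught. Push it to 0 or just past (stop at -0.012) so the catch snaps and holds it at about -0.01 to 0.01. Takes 3 to 5 N at lid_press, about 8 N to snap in.
- lid_press (a point): Where to push: on the lid's top face, 30 mm behind its front edge, middle line. Moves with the lid: 150 mm in front of and 29 mm above the hinge line when shut, i.e. cooker x -22, y 0, z 187 mm.
- catch (a joint): Angle of the catch lever. 0 = hook home (holds a shut lid), up to 0.2 = swung away. Sprung back; the lid pushes it aside by itself as it comes down.
- catch_pad (a point): Middle of the top of the catch's thumb pad, 38 x 36 mm, ribbed, 167 mm high, in the middle of the strip just in front of the lid. Pressing it lets the lid go: leave it alone.
- mains (a joint): Angle of the narrow rocker switch: 0 off (near end raised, start), 0.35 on (near half level). Over-centre spring: snaps over by itself once past 0.175 and stays; takes about 6 N at mains_end.
- mains_end (a point): Middle of the raised near half of the rocker (47 mm long in x, 24 mm wide in y), 15 mm in front of its pivot. Off: cooker x -110, y +66, z 168 mm; on: about 5 mm lower, still clear above the strip. Push straight down.
- cook (a joint): Angle of the wide cook key: 0 off (near edge raised, start), 0.22 down (level). Over-centre spring: snaps down by itself once past 0.11 and stays; takes about 6 N at cook_edge.
- cook_edge (a point): On top of the cook key, 12 mm behind its near edge, middle line. Key 56 mm long in x, 62 mm wide in y, hinged at its far edge. Off: cooker x -106, y -62, z 172 mm; down: about 10 mm lower, still clear above the strip. Push straight down.
- bowl: white bowl, 115 mm across, 56 mm high; origin centre of underside; loose bystander
- mug: white mug with small flowers, 88 mm across, 119 mm with its handle, 99 mm high; origin under the middle of mug and handle; loose bystander
- salt_shaker: salt shaker, 44 mm across, 90 mm high; origin centre of underside; loose bystander
- spice_jar: spice jar with screw cap, 45 mm across, 106 mm high; origin centre of underside; loose bystander
- egg_cup: turned wooden egg cup, 45 mm across, 56 mm high; origin centre of underside; loose bystander
- lemon: lemon, 83 x 58 x 58 mm; origin at the middle of its underside; loose bystander
- teaspoon: steel teaspoon, 130 x 26 x 11 mm, lying flat; origin centre of underside; loose bystander

How it is judged:
On the way, in this order (a step that is already met when the one before it is completed fails the run):
1. the lid is shut and held by its catch, nothing pressing on it (value of joint lid below 0.02 rad and value of joint catch below 0.05 rad and contact force between the fingers and lid below 0.5 N), for 0.2 s.
2. the rocker switch is on (value of joint lid below 0.02 rad and value of joint catch below 0.05 rad and value of joint mains above 0.3 rad), for 0.2 s.
3. the cook key is down (all of step 2 and value of joint cook above 0.18 rad), for 0.2 s.
At the end, for the whole second after the job is handed in: Lid shut (under 0.02 rad) with the catch home (under 0.05 rad), rocker on (over 0.30 rad), cook key down (over 0.18 rad), the cooker upright within 25 mm of where it stood and every bystander within 20 mm of where it stood (all of step 3 and distance of cooker from where it was at the start of the episode below 0.025 m and angle between cooker's own z axis and vertical below 0.05 rad and distance of each of bowl, mug, salt_shaker, spice_jar, egg_cup, lemon, teaspoon from where it was at the start of the episode below 0.02 m); the robot touches nothing.
It fails at once if the cooker is lifted or tipped (height (world z) of cooker above 0.008 m or angle between cooker's own z axis and vertical above 0.08 rad).
It fails at once if the cooker is shoved along by more than 25 mm (distance of cooker from where it was at the start of the episode above 0.025 m).
It fails at once if a bystander is moved by more than 20 mm (distance of any of bowl, mug, salt_shaker, spice_jar, egg_cup, lemon, teaspoon from where it was at the start of the episode above 0.02 m).
It also fails if it takes over 48 s, if anything falls off the work surface, if the arm or the gripper's body presses on something with over 40 N, if the wrist force passes 120 N, or if a joint passes its speed limit or range.

## Working session

There is one attempt and no reset: what is moved stays moved. The work goes in short steps, Python scripts to look and compute and a tool call to move; the robot and the scene stay as the last step left them, time stands still between calls to the robot, and variables do not carry over. Pictures are saved under pics/ and viewed, at most 10 in all, crops included, and the job is handed in when it is done.

Besides the shell and the picture viewer there is one more tool, called after "Call:" by a JSON object that holds its "api" and its "payload". play_rows: Moves the arm, as the interface text tells. Shift numbers are shares of 150 mm and turn numbers shares of 30 degrees, none past 1 either way. Its arguments: {"type":"object","properties":{"series":{"type":"array","items":{"type":"array","items":{"type":"number"}}},"fingers":{"type":"number"},"squeeze":{"type":"number"}},"required":["series"]}

```bash
mkdir -p pics
cat > h.py <<'E'
import numpy as np, cv2
from bench import status, vision, job, spotter, r
from scipy.spatial.transform import Rotation as R
def proj(cam,P):
    c=vision.calibration(cam);K=np.array([[c['fx'],0,c['cx']],[0,c['fy'],c['cy']],[0,0,1.]])
    return cv2.projectPoints(np.array(P,float).reshape(-1,1,3),np.array(c['rvec']),np.array(c['tvec']),K,np.array(c['D']))[0].reshape(-1,2)
E
python3 - <<'E'
from h import *
s=status.read_state();print({k:np.round(v,3) for k,v in s.items()},r.grasp_offset)
ims=[]
for c in ['top','side']:
    im=vision.camera(c);ims.append(im)
    for n in ['cooker','lid','lid_press','catch_pad','mains','mains_end','cook','cook_edge','bowl','mug','salt_shaker','spice_jar','egg_cup','lemon','teaspoon']:
        o=spotter.boxes_of(c,n)
        print(c,n,[(np.round(d['point'],3).tolist(),round(d['conf'],2)) for d in o[:2]])
    cv2.imwrite(f'pics/{c}0.png',im)
print(status.read_state()['time'])
E
```

```text
{'time': np.float64(0.0), 'joint_positions': array([ 1.232,  0.333, -0.065,  1.461,  0.022,  1.35 , -0.089]), 'joint_vel': array([ 0.001,  0.001,  0.001, -0.   , -0.002, -0.001,  0.001]), 'joint_torque': array([ 1.0000e-03, -6.2326e+01,  2.5000e-02, -3.8989e+01, -6.1000e-02,
        4.0000e-02,  0.0000e+00]), 'ee_pos': array([ 0.194, -0.594,  0.404]), 'eef_rot': array([ 0.988,  0.157, -0.   , -0.001]), 'ft_force': array([-0.581, -0.195,  0.294]), 'torque': array([ 0.022, -0.048,  0.026]), 'grip_force': np.float64(0.0), 'width': np.float64(0.087)} 0.1635
top cooker [([0.438, 0.004, 0.167], 0.64), ([0.555, -0.043, 0.23], 0.44)]
top lid [([0.555, -0.043, 0.232], 0.71)]
top lid_press [([0.555, -0.048, 0.231], 0.69)]
top catch_pad [([0.458, -0.055, 0.17], 0.84)]
top mains [([0.436, 0.005, 0.162], 0.45)]
top mains_end [([0.434, 0.002, 0.16], 0.62)]
top cook [([0.444, -0.119, 0.168], 0.89)]
top cook_edge [([0.444, -0.121, 0.168], 0.73)]
top bowl [([0.562, -0.281, 0.031], 0.73), ([0.503, -0.043, 0.149], 0.53)]
top mug [([0.567, 0.18, 0.065], 0.64)]
top salt_shaker [([0.629, -0.206, 0.063], 0
[... 415 characters left out ...]
528, -0.093, 0.231], 0.72), ([0.461, -0.062, 0.167], 0.19)]
side catch_pad [([0.461, -0.064, 0.165], 0.72), ([0.443, -0.121, 0.168], 0.65)]
side mains [([0.435, 0.003, 0.161], 0.44)]
side mains_end [([0.441, 0.003, 0.156], 0.62)]
side cook [([0.442, -0.124, 0.172], 0.95)]
side cook_edge [([0.442, -0.122, 0.17], 0.92), ([0.481, 0.119, 0.106], 0.69)]
side bowl [([0.568, -0.268, 0.035], 0.97), ([0.525, -0.088, 0.232], 0.59)]
side mug [([0.571, 0.193, 0.083], 0.78)]
side salt_shaker [([0.628, -0.211, 0.057], 0.97)]
side spice_jar [([0.483, 0.12, 0.107], 0.4)]
side egg_cup [([0.463, -0.232, 0.038], 0.94)]
side lemon [([0.384, 0.17, 0.042], 0.83)]
side teaspoon [([0.415, -0.306, 0.007], 0.87)]
1.6
```

View pics/top0.png

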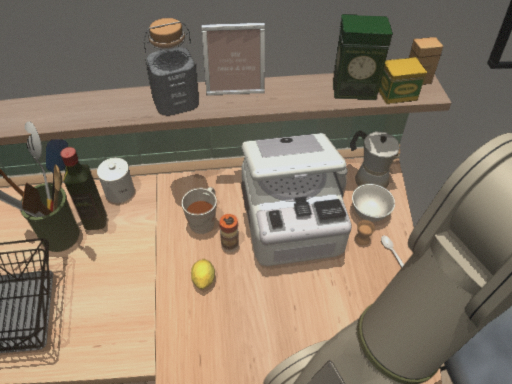

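View pics/side0.png

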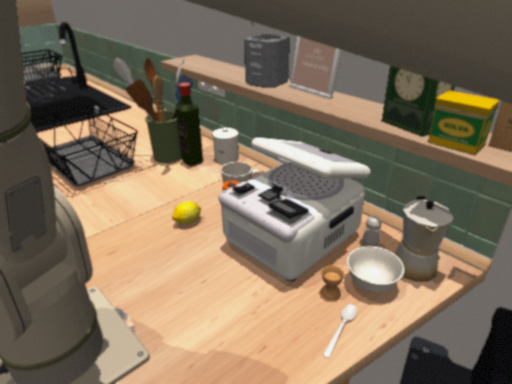

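The top picture shows the cooker with its lid up. The rocker is near (275,220), the pad near (302,208) and the key near (330,210). The cooker is almost square to the base. The spice jar at (229,232) stands to its left, and the bowl and egg cup stand to its right. The side picture agrees. Next I fit the cooker's pose from the control masks.

```bash
cat > fit.py <<'E'
from h import *
from scipy.optimize import least_squares
obs=[]
M={'mains':[-95,66,164],'cook':[-90,-62,168],'catch_pad':[-74,0,167]}
for c in ['top','side']:
    vision.camera(c)
    for n,p in M.items():
        o=spotter.regions_of(c,n)
        if not o: continue
        d=o[0]; ys,xs=np.nonzero(d['pixels']); obs.append((c,n,np.array([np.median(xs),np.median(ys)]),np.array(p)/1e3)); print(c,n,round(d['conf'],2),len(xs),xs.min(),xs.max(),ys.min(),ys.max())
def w(q,p): return np.array([q[0],q[1],0])+R.from_euler('z',q[2]).apply(p)
f=lambda q: np.concatenate([proj(c,w(q,p))[0]-u for c,n,u,p in obs])
s=least_squares(f,[.54,-.06,0],loss='soft_l1'); q=s.x; print('pose',np.round(q,4),np.round(s.fun if 0 else f(q),1))
for n,p in dict(lid0=[-22,0,187],me=[-110,66,168],ce=[-106,-62,172]).items(): print(n,np.round(w(q,np.array(p)/1e3),4))
for a in [.5,.4,.3,.2,.1,0]: 
    print(a,np.round(w(q,[.128-.15*np.cos(a)+.029*np.sin(a),0,.158+.15*np.sin(a)+.029*np.cos(a)]),4))
for c in ['top','side']:
    im=vision.camera(c)
    P=[w(q,np.array([x,y,z])/1e3) for x,y,z in [(-118,-93,174),(-118,-31,174),(-62,-31,162),(-62,-93,162),(-140,115,0),(-140,-115,0),(140,-115,0),(-118,66,170),(-72,66,160)]]
    for u in proj(c,P): cv2.circle(im,tuple(int(v) for v in u),1,(0,0,255),-1)
    o=im[130:290,200:380]; cv2.imwrite(f'pics/{c}1.png',cv2.resize(o,None,fx=3,fy=3))
E
python3 fit.py; python3 -c "
import cv2;a=cv2.imread('pics/top1.png');b=cv2.imread('pics/side1.png');cv2.imwrite('pics/both1.png',cv2.resize(cv2.hconcat([a,b]),(800,356)))"
```

```text
top mains 0.72 266 294 311 197 215
top cook 0.88 489 315 345 199 219
top catch_pad 0.8 269 295 311 197 216
side mains 0.61 149 232 253 183 192
side cook 0.97 446 269 306 199 217
side catch_pad 0.84 294 258 282 183 202
pose [ 0.5341 -0.0573  0.0294] [-24.9  11.3   1.7   0.2   1.8   0.    0.5  -1.7   0.3  -1.5  -0.3  -0.4]
lid0 [ 0.5121 -0.058   0.187 ]
me [0.4222 0.0054 0.168 ]
ce [ 0.4299 -0.1224  0.172 ]
0.5 [ 0.5443 -0.057   0.2554]
0.4 [ 0.5352 -0.0573  0.2431]
0.3 [ 0.5273 -0.0575  0.23  ]
0.2 [ 0.5208 -0.0577  0.2162]
0.1 [ 0.5157 -0.0579  0.2018]
0 [ 0.5121 -0.058   0.187 ]
```

View pics/both1.png

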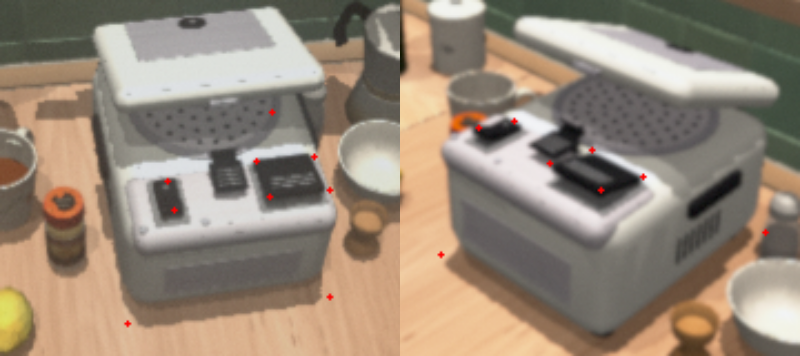

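The top rocker mask actually lay on the catch pad, so I drop it as an outlier. The overlay matches the key and rocker to a few mm. Refitting and working out the approach moves.

```bash
sed -i "s/^def w(q/obs=[o for o in obs if not (o[0]=='top' and o[1]=='mains' and o[2][0]>290)]\ndef w(q/" fit.py; python3 fit.py | grep -v '^top\|^side'
cat > mv.py <<'E'
# usage: mv.py x y ztip yaw(rad): shift/turn shares from the current pose
import sys; from h import *
s=status.read_state(); t=np.array([float(v) for v in sys.argv[1:5]])
Rc=R.from_quat(s['eef_rot']); Rt=R.from_euler('z',t[3])*R.from_quat([1,0,0,0])
d=Rc.inv().apply(t[:3]+[0,0,.182]-s['ee_pos'])/.15
print('tip',np.round(s['ee_pos']-[0,0,.182],4),'shift',np.round(d,3),'turn',np.round(np.degrees((Rc.inv()*Rt).as_rotvec())/30,3),'t',round(s['time'],2),np.round(s['ft_force'],1))
E
python3 mv.py .54 -.057 .32 .03
```

```text
pose [ 0.5336 -0.0525  0.0407] [ 0.  -0.2  0.   0.3  0.1  0.3 -2.  -2.1 -0.  -1.3 33.2 19.9]
lid0 [ 0.5116 -0.0534  0.187 ]
me [0.421  0.0089 0.168 ]
ce [ 0.4302 -0.1188  0.172 ]
0.5 [ 0.5438 -0.0521  0.2554]
0.4 [ 0.5347 -0.0525  0.2431]
0.3 [ 0.5268 -0.0528  0.23  ]
0.2 [ 0.5203 -0.0531  0.2162]
0.1 [ 0.5152 -0.0533  0.2018]
0 [ 0.5116 -0.0534  0.187 ]
tip [ 0.1941 -0.5941  0.2228] shift [ 3.304 -2.687 -0.648] turn [ 0.    -0.     0.546] t 2.6 [ 0.1  0.7 -0.1]
```

Call:
{"api": "play_rows", "payload": {"series": [[0,0,-0.3,0,0,0.15],[0,0,-0.6,0,0,0.3],[0,0,-0.7,0,0,0.4]], "fingers": -1}}

```text
time: 2.9
ee_pos: [0.194, -0.594, 0.5151]
eef_rot: [0.999, 0.052, 0.001, 0.003]
ft_force: [0.4, -0.1, -0.1]
width: 0.0704
grip_force: 0.0
```

```bash
python3 mv.py .545 -.057 .32 .035
```

```text
tip [ 0.194  -0.594   0.3331] shift [ 2.696 -3.321  0.071] turn [ 0.012 -0.004  0.13 ] t 2.9 [ 0.4 -0.1 -0.1]
```

Call:
{"api": "play_rows", "payload": {"series": [[0.15,-0.2,0,0,0,0.1],[0.3,-0.45,0,0,0,0.14],[0.45,-0.7,0,0,0,0.14],[0.6,-0.95,0,0,0,0.14]]}}

```text
time: 3.3
ee_pos: [0.269, -0.4411, 0.5098]
eef_rot: [1.0, 0.016, 0.0, 0.0]
ft_force: [1.1, 0.2, 1.0]
width: 0.0392
grip_force: 0.0
```

Call:
{"api": "play_rows", "payload": {"series": [[0.2,-0.25,0,0,0,0],[0.35,-0.5,0,0,0,0],[0.5,-0.75,0,0,0,0],[0.7,-1,0,0,0,0]]}}

```text
time: 3.7
ee_pos: [0.3685, -0.2879, 0.5102]
eef_rot: [1.0, 0.016, 0.0, 0.001]
ft_force: [1.2, -0.8, 0.2]
width: 0.0072
grip_force: 0.0
```

```bash
python3 mv.py .545 -.057 .30 .035
```

```text
tip [ 0.3685 -0.2879  0.3282] shift [ 1.225 -1.501  0.186] turn [ 0.002 -0.001 -0.006] t 3.7 [ 1.2 -0.8  0.2]
```

Call:
{"api": "play_rows", "payload": {"series": [[0.2,-0.25,0,0,0,0],[0.4,-0.5,0,0,0,0],[0.6,-0.75,0,0,0,0],[0.8,-1,0,0,0,0]]}}

```text
time: 4.1
ee_pos: [0.4841, -0.1338, 0.5101]
eef_rot: [1.0, 0.016, 0.0, 0.0]
ft_force: [1.3, -0.1, -0.2]
width: 0.0005
grip_force: 0.0
```

Call:
{"api": "play_rows", "payload": {"series": [[0.2,-0.25,0,0,0,0],[0.42,-0.5,0,0,0,0],[0.42,-0.5,0.1,0,0,0],[0.42,-0.5,0.18,0,0,0],[0.42,-0.5,0.18,0,0,0]]}}

```text
time: 4.6
ee_pos: [0.5434, -0.0596, 0.4809]
eef_rot: [1.0, 0.016, -0.002, 0.0]
ft_force: [-0.1, -0.1, 0.9]
width: 0.0006
grip_force: 0.0
```

```bash
python3 mv.py .545 -.057 .26 .035; python3 -c "
from h import *
im=vision.camera('side');cv2.imwrite('pics/s2.png',cv2.resize(im[90:290,180:400],None,fx=3,fy=3))"
```

```text
tip [ 0.5434 -0.0596  0.2989] shift [ 0.012 -0.017  0.259] turn [ 0.     0.006 -0.006] t 4.6 [-0.1 -0.1  0.9]
```

View pics/s2.png

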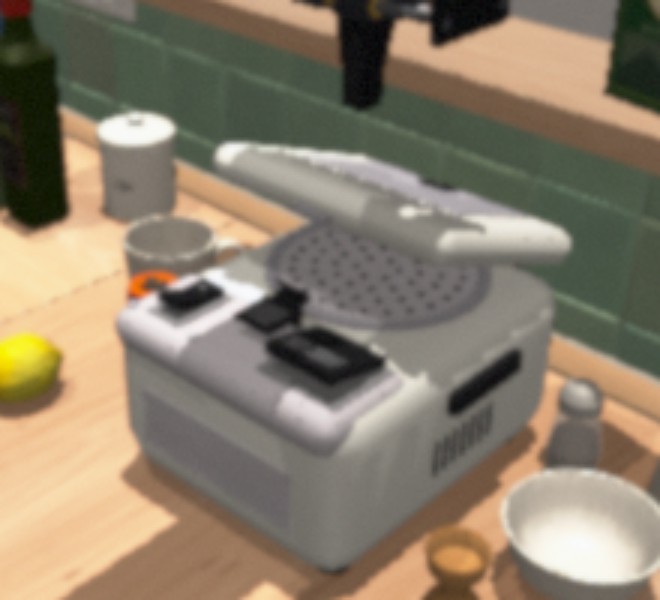

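The closed fingers at (363,100) hang about 50 mm above the front middle of the lid. I descend until contact, then follow the arc.

Call:
{"api": "play_rows", "payload": {"series": [[0,0,0.08,0,0,0],[0,0,0.16,0,0,0],[0,0,0.24,0,0,0],[0,0,0.3,0,0,0]]}}

```text
time: 5.05
ee_pos: [0.5437, -0.0588, 0.4363]
eef_rot: [1.0, 0.016, -0.0, 0.0]
ft_force: [-0.5, 0.0, -0.1]
width: 0.0002
grip_force: 0.0
```

Call:
{"api": "play_rows", "payload": {"series": [[-0.03,0,0.05,0,0,0],[-0.06,0,0.1,0,0,0],[-0.09,0,0.15,0,0,0]]}}

```text
time: 5.35
ee_pos: [0.5302, -0.0589, 0.4151]
eef_rot: [1.0, 0.017, 0.001, 0.0]
ft_force: [1.4, -0.5, 1.4]
width: 0.0003
grip_force: 1.0
```

```bash
python3 mv.py .527 -.057 .23 .035
```

```text
tip [ 0.5302 -0.0589  0.2331] shift [-0.021 -0.014  0.021] turn [ 0.    -0.003 -0.004] t 5.35 [ 1.4 -0.5  1.4]
```

Call:
{"api": "play_rows", "payload": {"series": [[-0.025,0,0.05,0,0,0],[-0.05,0,0.1,0,0,0],[-0.07,0,0.15,0,0,0],[-0.09,0,0.2,0,0,0]]}}

```text
time: 5.75
ee_pos: [0.5167, -0.0595, 0.3848]
eef_rot: [1.0, 0.016, 0.0, 0.0]
ft_force: [1.7, 0.1, 1.9]
width: 0.0007
grip_force: 1.2
```

Call:
{"api": "play_rows", "payload": {"series": [[-0.01,0,0.04,0,0,0],[-0.02,0,0.08,0,0,0],[-0.025,0,0.11,0,0,0],[-0.025,0,0.11,0,0,0]]}}

```text
time: 6.15
ee_pos: [0.513, -0.0596, 0.3681]
eef_rot: [1.0, 0.017, -0.0, -0.0]
ft_force: [0.2, -0.5, 0.8]
width: 0.0009
grip_force: 0.3
```

```bash
python3 mv.py .5115 -.057 .186 .035
```

```text
tip [ 0.513  -0.0596  0.1861] shift [-0.01  -0.018  0.   ] turn [-0.     0.002 -0.004] t 6.15 [ 0.2 -0.5  0.8]
```

Call:
{"api": "play_rows", "payload": {"series": [[0,0,0.01,0,0,0],[0,0,0.02,0,0,0],[0,0,0.03,0,0,0]]}}

```text
time: 6.45
ee_pos: [0.5129, -0.0595, 0.3658]
eef_rot: [1.0, 0.016, -0.001, 0.0]
ft_force: [-13.9, -0.3, 26.2]
width: 0.0003
grip_force: 13.3
```

At 26 N the lid is firmly on its stop. I lift off and check that it stays shut.

Call:
{"api": "play_rows", "payload": {"series": [[0,0,-0.05,0,0,0],[0,0,-0.2,0,0,0],[0,0,-0.35,0,0,0],[0,0,-0.35,0,0,0]]}}

```text
time: 6.85
ee_pos: [0.5137, -0.0593, 0.4194]
eef_rot: [1.0, 0.017, 0.002, 0.0]
ft_force: [0.6, -0.1, 0.3]
width: 0.0003
grip_force: 0.0
```

```bash
python3 fit.py|grep -v '^0'; python3 -c "
from h import *
a=vision.camera('side')[90:290,180:400];b=vision.camera('top')[90:290,180:400];cv2.imwrite('pics/s3.png',cv2.resize(cv2.hconcat([a,b]),(800,364)))"; python3 mv.py .4218 .0054 .23 .035
```

```text
top mains 0.46 146 270 281 210 225
top cook 0.67 412 316 341 200 219
top catch_pad 0.74 267 294 311 197 216
side mains 0.73 376 324 356 305 357
side cook 0.6 458 268 307 199 218
side catch_pad 0.64 240 259 281 185 200
pose [ 0.5347 -0.0575  0.006 ] [ 0.000e+00 -4.000e-01  1.900e+00  5.000e-01  1.100e+00 -1.000e-01
 -9.890e+01 -1.364e+02  3.000e-01 -1.800e+00 -2.000e-01 -8.000e-01]
lid0 [ 0.5127 -0.0576  0.187 ]
me [0.4243 0.0079 0.168 ]
ce [ 0.4291 -0.1201  0.172 ]
tip [ 0.5132 -0.0596  0.2346] shift [-0.595 -0.453  0.031] turn [-0.     0.    -0.004] t 7.45 [-0.1 -0.8  0.4]
```

View pics/s3.png

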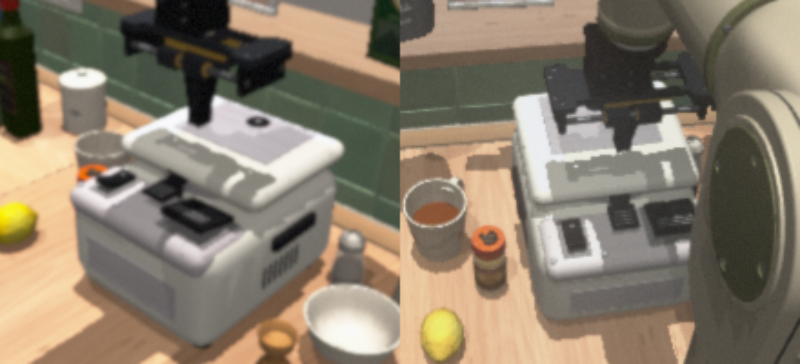

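The lid is down flush and stays shut by itself with the fingers clear. Everything else stands as before. On to the rocker.

Call:
{"api": "play_rows", "payload": {"series": [[-0.2,-0.15,0,0,0,0],[-0.4,-0.3,0,0,0,0],[-0.59,-0.46,0,0,0,0],[-0.59,-0.46,0.2,0,0,0],[-0.59,-0.46,0.36,0,0,0]]}}

```text
time: 7.95
ee_pos: [0.4218, 0.0071, 0.3626]
eef_rot: [1.0, 0.017, 0.001, 0.001]
ft_force: [0.1, -0.7, 0.2]
width: 0.0007
grip_force: 0.0
```

```bash
python3 mv.py .4225 .0065 .168 .035; python3 -c "
from h import *
im=vision.camera('top');print([(np.round(d['point'],3),d['conf']) for d in spotter.boxes_of('top','lid')])
a=im[130:290,200:360]
b=vision.camera('side')[130:290,200:360];cv2.imwrite('pics/s4.png',cv2.resize(cv2.hconcat([a,b]),(800,400)))"
```

```text
tip [0.4218 0.0071 0.1806] shift [0.004 0.004 0.084] turn [ 0.004 -0.004 -0.002] t 7.95 [ 0.1 -0.7  0.2]
[(array([0.603, 0.049, 0.188]), 0.91)]
```

View pics/s4.png

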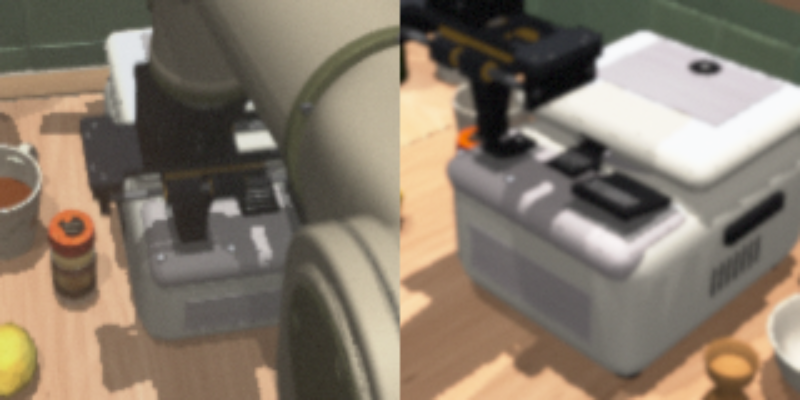

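The fingertip at (190,240) in the top view and (490,150) in the side view sits over the rocker's near half, and the lid top reads z 0.188, so it is shut. Pressing.

Call:
{"api": "play_rows", "payload": {"series": [[0,0,0.04,0,0,0],[0,0,0.07,0,0,0],[0,0,0.085,0,0,0],[0,0,0.1,0,0,0]]}}

```text
time: 8.5
ee_pos: [0.4226, 0.0065, 0.348]
eef_rot: [1.0, 0.016, 0.0, 0.0]
ft_force: [0.5, 0.0, 2.7]
width: 0.0004
grip_force: 1.4
```

Call:
{"api": "play_rows", "payload": {"series": [[0,0,0.01,0,0,0],[0,0,0.015,0,0,0],[0,0,0.02,0,0,0]]}}

```text
time: 8.8
ee_pos: [0.4225, 0.0065, 0.3447]
eef_rot: [1.0, 0.017, 0.0, -0.0]
ft_force: [-0.1, 0.1, 0.2]
width: 0.0008
grip_force: 0.0
```

Call:
{"api": "play_rows", "payload": {"series": [[0,0,0.007,0,0,0],[0,0,0.014,0,0,0],[0,0,0.014,0,0,0]]}}

```text
time: 9.1
ee_pos: [0.4226, 0.0066, 0.3438]
eef_rot: [1.0, 0.017, 0.0, 0.0]
ft_force: [-7.1, -0.2, 14.7]
width: 0.0003
grip_force: 7.6
```

The rocker has clicked over and is on its stop. Lifting and moving to the cook key.

Call:
{"api": "play_rows", "payload": {"series": [[0,0,-0.1,0,0,0],[0,0,-0.25,0,0,0],[0,0,-0.4,0,0,0],[0,0,-0.4,0,0,0]]}}

```text
time: 9.5
ee_pos: [0.4232, 0.0067, 0.4052]
eef_rot: [1.0, 0.017, 0.002, 0.0]
ft_force: [0.3, 0.0, 0.3]
width: 0.0001
grip_force: 0.0
```

```bash
python3 mv.py .430 -.1205 .182 .035
```

```text
tip [0.4232 0.0067 0.2232] shift [0.016 0.849 0.276] turn [ 0.002 -0.008 -0.004] t 9.5 [0.3 0.  0.3]
```

Call:
{"api": "play_rows", "payload": {"series": [[0.02,0.28,0,0,0,0],[0.02,0.56,0,0,0,0],[0.02,0.85,0,0,0,0],[0.02,0.85,0.15,0,0,0],[0.02,0.85,0.27,0,0,0]]}}

```text
time: 10.0
ee_pos: [0.4294, -0.1222, 0.3607]
eef_rot: [1.0, 0.015, -0.0, -0.0]
ft_force: [-0.1, 1.1, -0.3]
width: 0.0003
grip_force: 0.0
```

```bash
python3 mv.py .430 -.1205 .172 .035; python3 -c "
from h import *
a=vision.camera('top')[130:290,200:360]
b=vision.camera('side')[130:290,200:360];cv2.imwrite('pics/s5.png',cv2.resize(cv2.hconcat([a,b]),(800,400)))"
```

```text
tip [ 0.4294 -0.1222  0.1787] shift [ 0.005 -0.011  0.044] turn [-0.001  0.001 -0.009] t 10.0 [-0.1  1.1 -0.3]
```

View pics/s5.png

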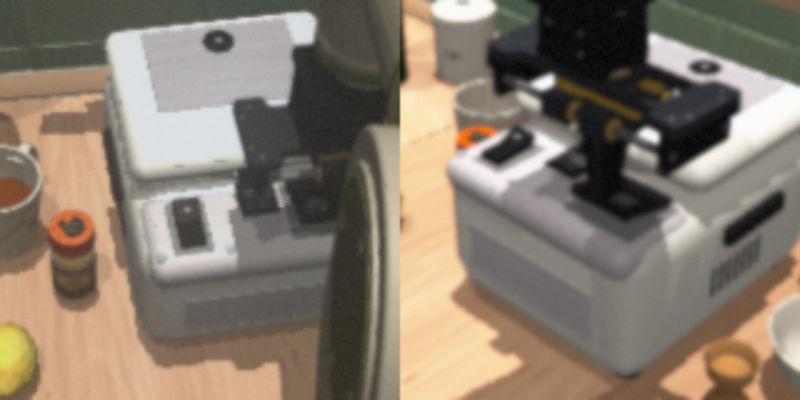

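The rocker's far end is now raised, so it is on, and the lid is shut. The finger at (610,200) in the side view is on the key's near half. Pressing.

Call:
{"api": "play_rows", "payload": {"series": [[0,0,0.03,0,0,0],[0,0,0.05,0,0,0],[0,0,0.07,0,0,0],[0,0,0.09,0,0,0]]}}

```text
time: 10.5
ee_pos: [0.4299, -0.1207, 0.3489]
eef_rot: [1.0, 0.017, 0.001, 0.0]
ft_force: [0.4, -0.3, 0.3]
width: 0.0008
grip_force: 0.0
```

Call:
{"api": "play_rows", "payload": {"series": [[0,0,0.01,0,0,0],[0,0,0.02,0,0,0],[0,0,0.03,0,0,0]]}}

```text
time: 10.8
ee_pos: [0.4298, -0.1208, 0.3445]
eef_rot: [1.0, 0.017, 0.0, 0.0]
ft_force: [-5.3, 0.6, 12.5]
width: 0.0005
grip_force: 6.5
```

Call:
{"api": "play_rows", "payload": {"series": [[0,0,-0.1,0,0,0],[0,0,-0.3,0,0,0],[0,0,-0.6,0,0,0],[0,0,-0.9,0,0,0]]}}

```text
time: 11.2
ee_pos: [0.4293, -0.1207, 0.4805]
eef_rot: [1.0, 0.017, -0.0, -0.0]
ft_force: [1.4, -0.2, -0.2]
width: 0.0004
grip_force: 0.0
```

Call:
{"api": "play_rows", "payload": {"series": [[0,0.3,0,0,0,0],[0,0.6,0,0,0,0],[0,0.9,0,0,0,0],[0,0.9,0,0,0,0]]}}

```text
time: 11.6
ee_pos: [0.4327, -0.2619, 0.4782]
eef_rot: [1.0, 0.012, -0.001, 0.0]
ft_force: [-0.3, 0.6, -0.7]
width: 0.0005
grip_force: 0.0
```

```bash
python3 -c "
from h import *
a=vision.camera('top')[130:290,200:360];print([(n,np.round(d['point'],3),round(d['conf'],2)) for n in ['cook','catch_pad','lid'] for c in ['top'] for d in spotter.boxes_of(c,n)[:1]])
b=vision.camera('side')[130:290,200:360];print([(n,np.round(d['point'],3),round(d['conf'],2)) for n in ['cook','mains','catch_pad','lid','egg_cup','bowl','mug'] for c in ['side'] for d in spotter.boxes_of(c,n)[:1]])
cv2.imwrite('pics/s6.png',cv2.resize(cv2.hconcat([a,b]),(800,400)))"
```

```text
[('cook', array([ 0.446, -0.118,  0.163]), 0.69), ('catch_pad', array([ 0.458, -0.053,  0.166]), 0.69), ('lid', array([ 0.558, -0.045,  0.19 ]), 0.87)]
[('cook', array([ 0.441, -0.122,  0.163]), 0.95), ('mains', array([0.44 , 0.003, 0.161]), 0.6), ('catch_pad', array([ 0.462, -0.064,  0.168]), 0.72), ('lid', array([ 0.547, -0.068,  0.189]), 0.83), ('egg_cup', array([ 0.458, -0.234,  0.04 ]), 0.92), ('bowl', array([ 0.57 , -0.268,  0.035]), 0.64), ('mug', array([0.568, 0.199, 0.082]), 0.82)]
```

View pics/s6.png

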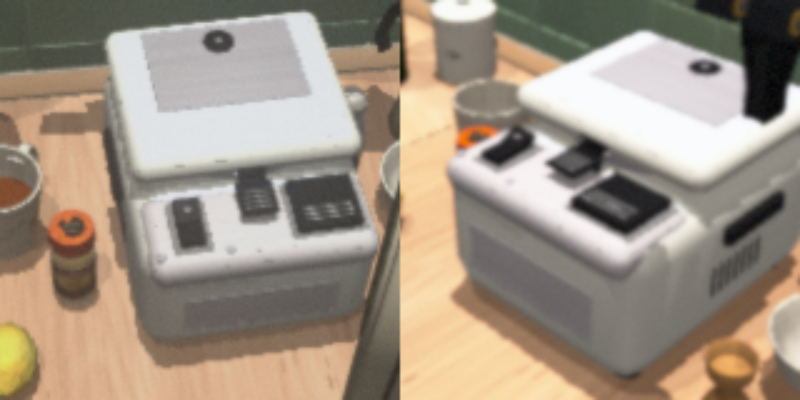

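The key at (325,205) in the top view lies level, with z down from 0.170 to 0.163. The rocker is on and the lid is shut. The cooker and its neighbours are unmoved and the arm is clear, so I hand in.

```bash
python3 -c "
from bench import job
print(job.close_job())"
```

```text
the job is handed in; nothing more can be done
None
```

The job is handed in: in the last pictures and force readings the lid is caught shut, the rocker on and the cook key down, with nothing seen to have moved; no verdict was returned.

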